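# Re-rack the food tins in reverse order

## Task

Move the four tins of food from the wooden rack into the grey rack, one tin upright in each compartment, in reverse order from left to right: the tin that now stands leftmost must end up rightmost, the second from the left must become second from the right, and so on. Do not knock any tin over, and leave the mug, the glass and the timer where they stand.

Things in the scene. Friction and masses are not known exactly. Their poses are not given: they have to be found in the camera images.
- tin_red_mid (a point): Food tin with a red plastic lid, upright and round: body 57 mm in diameter with straight sides, lid 59 mm in diameter over the top 9 mm, 75 mm high in all, about 0.19 kg. This point is on its axis half-way up, 37 mm above its foot; z points up to the lid. At the start it stands on the round pad of its own colour in the old rack.
- tin_yellow_mid (a point): Food tin with a yellow plastic lid, upright and round: body 57 mm in diameter with straight sides, lid 59 mm in diameter over the top 9 mm, 75 mm high in all, about 0.19 kg. This point is on its axis half-way up, 37 mm above its foot; z points up to the lid. At the start it stands on the round pad of its own colour in the old rack.
- tin_green_mid (a point): Food tin with a green plastic lid, upright and round: body 57 mm in diameter with straight sides, lid 59 mm in diameter over the top 9 mm, 75 mm high in all, about 0.19 kg. This point is on its axis half-way up, 37 mm above its foot; z points up to the lid. At the start it stands on the round pad of its own colour in the old rack.
- tin_blue_mid (a point): Food tin with a blue plastic lid, upright and round: body 57 mm in diameter with straight sides, lid 59 mm in diameter over the top 9 mm, 75 mm high in all, about 0.19 kg. This point is on its axis half-way up, 37 mm above its foot; z points up to the lid. At the start it stands on the round pad of its own colour in the old rack.
- pad_red: Round red pad fixed in the old rack, 73 mm in diameter, 3 mm thick, origin at the centre of its underside; it stays where it is and shows where the red-lidded tin stood at the start.
- pad_yellow: Round yellow pad fixed in the old rack, 73 mm in diameter, 3 mm thick, origin at the centre of its underside; it stays where it is and shows where the yellow-lidded tin stood at the start.
- pad_green: Round green pad fixed in the old rack, 73 mm in diameter, 3 mm thick, origin at the centre of its underside; it stays where it is and shows where the green-lidded tin stood at the start.
- pad_blue: Round blue pad fixed in the old rack, 73 mm in diameter, 3 mm thick, origin at the centre of its underside; it stays where it is and shows where the blue-lidded tin stood at the start.
- old_rack: Old rack: fixed brown wooden tray, 87 (x) by 338 mm (y, along the row), end cheeks 18 mm and rims 11 mm high, floor 4 mm above the worktop. Origin: centre of its underside; y points to the robot's left, x away from the robot (turned at most 0.18 rad). Four places at x = 0, y = +120, +40, -40, -120 mm, each with a coloured pad; the order of the colours varies.
- new_rack: New rack: fixed grey plastic tray, 87 (x) by 326 mm (y, along the row), left or right of the old rack. Four compartments, 75 (x) by 74 mm (y) inside, centres at x = 0, y = +120, +40, -40, -120 mm; floor 4 mm and wall tops 14 mm above the worktop. Origin: centre of its underside; y points to the robot's left, x away from the robot (turned at most 0.18 rad). Empty at the start.
- mug: White mug with an orange inside, 62x92x51 mm, a bystander standing behind the racks; origin at its underside; leave it alone.
- glass: Small clear drinking glass, 49 mm in diameter, 62 mm high, a bystander standing behind the racks; origin at its underside; leave it alone.
- timer: Kitchen timer, cream with a red dome, 63 mm in diameter, 44 mm high, a bystander standing behind the racks; origin at its underside; leave it alone.

How it is judged:
By the outcome, as a careful person would: the job done as asked, in the order asked, and still so for the second after the job is handed in, with the robot touching nothing.
It also fails if it takes over 104 s, if anything falls off the work surface, if the arm or the gripper's body presses on something with over 40 N, if the wrist force passes 120 N, or if a joint passes its speed limit or range.

## Robot

A 6-joint arm with a two-finger parallel gripper is mounted at the origin on a cart in front of the work surface, level with it; the furniture and walls round the work are solid. World frame = base frame: x ahead of the robot, y to its left, z up, the work surface at z = 0. Lengths are in m, angles in rad, forces in N, time in s.
With the tool pointing down it reaches from about 0.35 to 0.875 m from the base axis. Payload 15.5 kg.
Tool frame: the origin (TCP) lies at the very end of the fingers, on their centre line; the grasp point (between the pads) lies 19 mm behind it; y points along the fingers, x is the direction in which the jaws open and shut, and the axes are right-handed (so a half turn about y gives the same grasp; the last joint's range is limited). The gripper opens to 85 mm and grips with 20 to 120 N. Pads are 22 mm wide; open, the fingers measure 114 mm over their backs; the gripper's body (76 mm by 85 mm) begins 54 mm behind the grasp point. The pads swing forward as they close: fully open they stand 13 mm farther back than shut.
Start: joints at [-1.389, 0.494, 1.345, -0, 1.302, -0.096], TCP at [0.171, -0.601, 0.231] pointing down, gripper open.
Joint ranges: [-2.91, 2.91], [-0.82, 2.16], [0.22, 2.67], [-1.22, 4.37], [0.12, 2.79], [-3.08, 3.08]. Speed limits (rad/s): [1.89, 1.89, 2.57, 3.01, 3.01, 3.01].

## Interface

Orientations are given as a unit quaternion [x, y, z, w].
In Python, from cell import ctrl, cams gives the robot as it stands.
- The arm moves only by the shell command python3 -m handwheel 'ROWS'. ROWS is JSON, a list of rows, each an object with "slide": the shift along the world's x, y, z in mm, a list of three; "rotation": the turn, a rotation vector about the world's x, y, z in degrees, a list of three; "gripper": the finger opening in mm, from 0 to 85.4. A call has 1 to 10 rows; each row shifts and turns the commanded pose from where the row before left it; what a row does not reach is not made up. A row lasts 1/10 s, in which the tool goes at most 50 mm and 8.59 degrees, less where a joint would pass 70% of its speed; a pose out of reach is approached as far as the arm can. A call with a gripper value outside its range is refused whole. The fingers move at their own pace and stop on an object; the grip force is fixed at half the most. Time passes only in rows, so rows that do not move let the fingers close. It gives the time, the measured TCP pose, the force and the opening at its end, in the units of the state.
- ctrl.observe(): the state, without advancing time (a new reading comes with each control period).
- cams.get_image(name): name is "scene" or "top"; returns a dict with "frame" (400x640x3 uint8, red, green, blue), "camera_matrix" (3x3 intrinsics, pixels), "T" (4x4, takes a point from camera to world coordinates). Camera axes: x right, y up, looking along -z (the intrinsics and any distortion apply to the point x, -y, -z); pixel columns grow to the right and rows downward; lengths in m; the calibration is good to about 2 mm. A picture is of the moment at which its call begins. There is no depth.
- ctrl.job_done(): hands the job in, once; it reports no verdict.
The state is a dict: "time_s": time; "joint_pos": joint angles; "qd": joint speeds; "tau": joint torques, N m; "position": TCP position; "orientation": TCP orientation; "contact_force": force on the tool from outside, world axes, zero at the start; "wrist_torque": the same for the moment, N m; "finger_gap": finger opening in m.
Only numpy, scipy, OpenCV 4.12 (cv2) and the standard library are available. Lean on these libraries where they do the work, as an engineer would, in place of code of your own. Each camera call takes 0.05 s, during which the arm holds its last target.

## Working session

There is one attempt and no reset: what is moved stays moved. The work goes in short steps, Python scripts to look and compute and a shell command to move; the robot and the scene stay as the last step left them, time stands still between calls to the robot, and variables do not carry over. Pictures are saved under pics/ and viewed, and the job is handed in when it is done.

```bash
mkdir -p pics; python3 - <<'E'
from cell import ctrl,cams
import cv2
s=ctrl.observe();print(s)
for n in("scene","top"):
    i=cams.get_image(n);cv2.imwrite(f"pics/{n}0.png",i["frame"][:,:,::-1]);print(n,i["camera_matrix"].tolist(),i["T"].round(4).tolist(),[k for k in i])
E
```

```text
{'time_s': 0.0, 'joint_pos': array([-1.38846670e+00,  4.94221277e-01,  1.34612273e+00,  1.30755014e-05,
        1.30248857e+00, -9.55219952e-02]), 'qd': array([ 2.66219175e-05, -1.49428502e-03, -8.06564912e-04,  3.00779245e-04,
        3.42833614e-04,  1.48055315e-04]), 'tau': array([-1.70156411e-03, -8.82153082e+01, -3.83866739e+01, -1.19403117e-04,
        1.01680169e-02,  3.21009668e-05]), 'position': array([ 0.17136126, -0.60068328,  0.23067941]), 'orientation': array([-0.56412197,  0.42626401, -0.42562375,  0.56472102]), 'contact_force': array([-0.84320648, -0.29904712,  0.94851854]), 'wrist_torque': array([ 0.02164168,  0.02459884, -0.00847683]), 'finger_gap': 0.085208494458534}
scene [[412.49720936411217, 0.0, 318.4365349813369], [0.0, 412.49720936411217, 190.75990868473835], [0.0, 0.0, 1.0]] [[0.9012, 0.2606, -0.3463, 0.2536], [-0.4333, 0.5585, -0.7073, -0.7084], [0.009, 0.7875, 0.6162, 0.6497], [0.0, 0.0, 0.0, 1.0]] ['frame', 'camera_matrix', 'T']
top [[515.2921065866251, 0.0, 316.904699250479], [0.0, 515.2921065866251, 202.41432365129558], [0.0, 0.0, 1.0]] [[0.0224, 0.9875, -0.156, 0.3581], [-0.9997, 0.0228, 0.0004, -0.0233], [0.0039, 0.1559, 0.9878, 1.3286], [0.0, 0.0, 0.0, 1.0]] ['frame', 'camera_matrix', 'T']
```

View pics/top0.png

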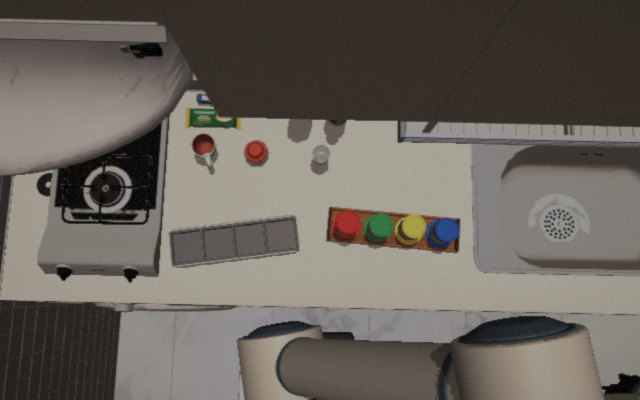

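View pics/scene0.png

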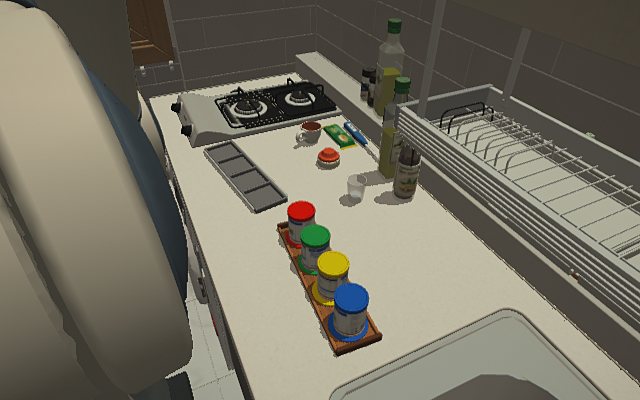

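The top view shows the tins from left to right as red (347,226), green (379,228), yellow (410,230), blue (443,233), with the empty grey rack on the left around (235,241). The mug, timer and glass are behind. Enlarging to measure.

```bash
python3 - <<'E'
import cv2
f=cv2.imread("pics/top0.png")
c=f[205:275,160:310];cv2.imwrite("pics/cA.png",cv2.resize(c,None,fx=5,fy=5,interpolation=cv2.INTER_CUBIC))
c=f[195:265,318:468];cv2.imwrite("pics/cB.png",cv2.resize(c,None,fx=5,fy=5,interpolation=cv2.INTER_CUBIC))
E
```

```text
(no output)
```

View pics/cA.png

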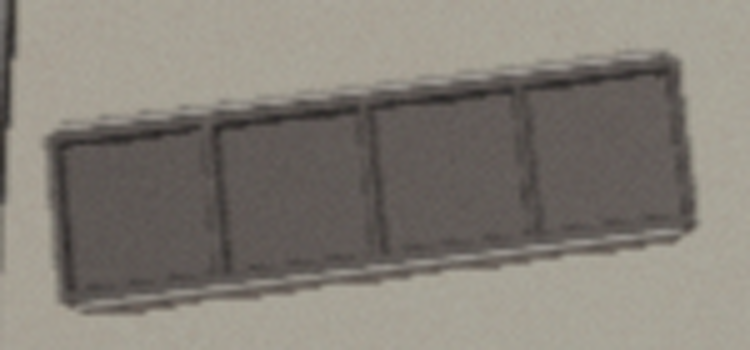

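View pics/cB.png

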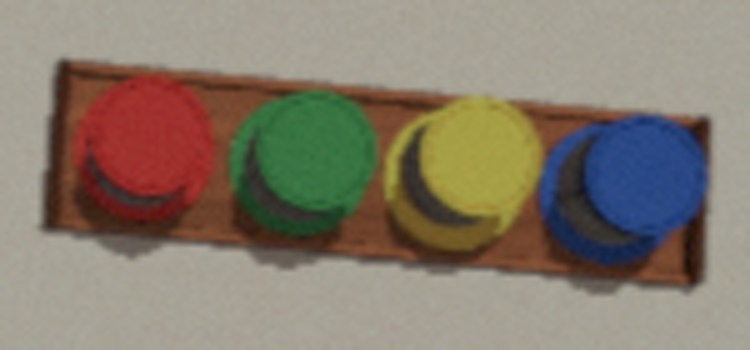

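```bash
cat > h.py <<'E'
import numpy as np,cv2
from cell import ctrl,cams
def px2w(cam,uv,z):
    K,T=cam["camera_matrix"],cam["T"]
    d=np.linalg.inv(K)@np.array([uv[0],uv[1],1.]);d=T[:3,:3]@(d*[1,-1,-1]);o=T[:3,3]
    return o+d*(z-o[2])/d[2]
E
python3 - <<'E'
from h import *
np.set_printoptions(precision=4,suppress=True)
c=cams.get_image("top")
def P(p,o,z): return px2w(c,[(p[0]+.5)/5-.5+o[0],(p[1]+.5)/5-.5+o[1]],z)
def rect(ps,o,z):
    w=np.array([P(p,o,z)[:2] for p in ps]);ctr=w.mean(0)
    y=(w[0]+w[3]-w[1]-w[2])/2;x=(w[0]+w[1]-w[2]-w[3])/2
    print("len",np.linalg.norm(y),np.linalg.norm(x),"yaw",np.arctan2(-y[0],y[1]),"ctr",ctr)
    u=y/np.linalg.norm(y)
    for k in(.12,.04,-.04,-.12):print(ctr+k*u)
print("new");rect([(50,133),(678,60),(692,235),(66,305)],(160,205),.014)
print("old");rect([(60,62),(708,118),(700,285),(45,230)],(318,195),.018)
for p in[(148,135),(316,152),(481,158),(646,176)]:print(P(p,(318,195),.082))
from scipy.spatial.transform import Rotation as R
print(R.from_quat(ctrl.observe()["orientation"]).as_matrix())
E
```

```text
new
len 0.3208566564941655 0.08910387769198862 yaw 0.13677996639518206 ctr [0.4608 0.1853]
[0.4445 0.3041]
[0.4554 0.2249]
[0.4663 0.1456]
[0.4772 0.0664]
old
len 0.3336985163541481 0.08631827628675431 yaw -0.06261404164322998 ctr [ 0.5001 -0.2202]
[ 0.5076 -0.1004]
[ 0.5026 -0.1803]
[ 0.4976 -0.2601]
[ 0.4926 -0.34  ]
[ 0.5093 -0.0986  0.082 ]
[ 0.5029 -0.1804  0.082 ]
[ 0.5018 -0.2608  0.082 ]
[ 0.4948 -0.341   0.082 ]
[[ 0.2743 -0.0002  0.9617]
 [-0.9617  0.0009  0.2743]
 [-0.001  -1.      0.0001]]
```

```bash
python3 -m handwheel '[{"slide":[32,26,-7],"rotation":[0,0,7.05],"gripper":85},{"slide":[32,26,-7],"rotation":[0,0,7.05],"gripper":85},{"slide":[32,26,-7],"rotation":[0,0,7.05],"gripper":85},{"slide":[32,26,-7],"rotation":[0,0,7.05],"gripper":85},{"slide":[32,26,-7],"rotation":[0,0,7.05],"gripper":85},{"slide":[32,26,-7],"rotation":[0,0,7.05],"gripper":85},{"slide":[32,26,-7],"rotation":[0,0,7.05],"gripper":85},{"slide":[32,26,-7],"rotation":[0,0,7.05],"gripper":85},{"slide":[32,26,-7],"rotation":[0,0,7.05],"gripper":85},{"slide":[32,26,-7],"rotation":[0,0,7.05],"gripper":85}]'; python3 - <<'E'
from h import *
i=cams.get_image("scene");cv2.imwrite("pics/s1.png",i["frame"][:,:,::-1])
i=cams.get_image("top");cv2.imwrite("pics/t1.png",i["frame"][:,:,::-1])
s=ctrl.observe();print(s["position"],s["orientation"],s["joint_pos"])
E
```

```text
time_s: 1.15
position: [0.4925, -0.3397, 0.1609]
orientation: [-0.707, 0.02, -0.02, 0.707]
contact_force: [-0.3, -0.9, 0.0]
finger_gap: 0.0848
[ 0.49413214 -0.33760517  0.16017896] [-0.70630395  0.01928163 -0.01901215  0.70739062] [-6.99679997e-01  5.32278784e-01  1.49529627e+00  1.07417722e-03
  1.11527339e+00 -6.45990950e-01]
```

View pics/s1.png

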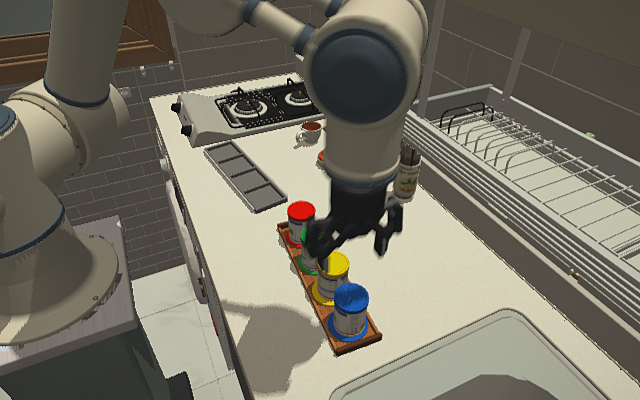

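View pics/t1.png

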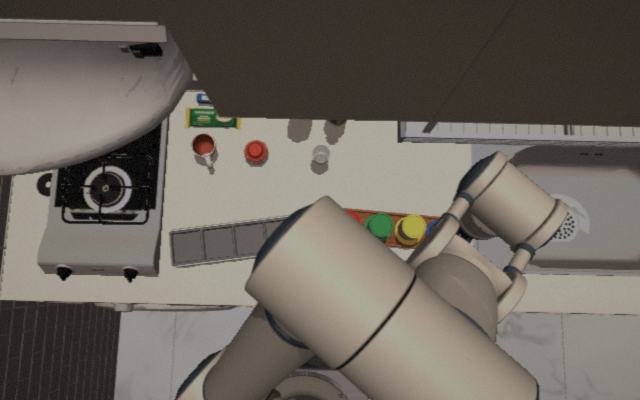

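The gripper is above the blue tin with the jaws across the row, and the arm is clear. Descending.

```bash
python3 -m handwheel '[{"slide":[1,0,-22],"rotation":[0,0,0],"gripper":85},{"slide":[1,0,-22],"rotation":[0,0,0],"gripper":85},{"slide":[0,0,-22],"rotation":[0,0,0],"gripper":85},{"slide":[0,0,-22],"rotation":[0,0,0],"gripper":85},{"slide":[0,0,-22],"rotation":[0,0,0],"gripper":85},{"slide":[0,0,-20],"rotation":[0,0,0],"gripper":85},{"slide":[0,0,0],"rotation":[0,0,0],"gripper":85},{"slide":[0,0,0],"rotation":[0,0,0],"gripper":85}]'; python3 - <<'E'
from h import *
i=cams.get_image("scene");cv2.imwrite("pics/s2.png",cv2.resize(i["frame"][150:360,200:480,::-1],None,fx=2.5,fy=2.5))
s=ctrl.observe();print(s["position"],s["orientation"],s["joint_pos"])
E
```

```text
time_s: 2.05
position: [0.4932, -0.3412, 0.0315]
orientation: [-0.707, 0.022, -0.022, 0.707]
contact_force: [0.0, 0.4, 0.2]
finger_gap: 0.0849
[ 0.49361703 -0.34145336  0.03211092] [ 0.70692317 -0.02204017  0.02245766 -0.70659006] [-7.04621928e-01  7.06489392e-01  1.58923574e+00 -3.12483331e-07
  8.45112186e-01 -6.41681903e-01]
```

View pics/s2.png

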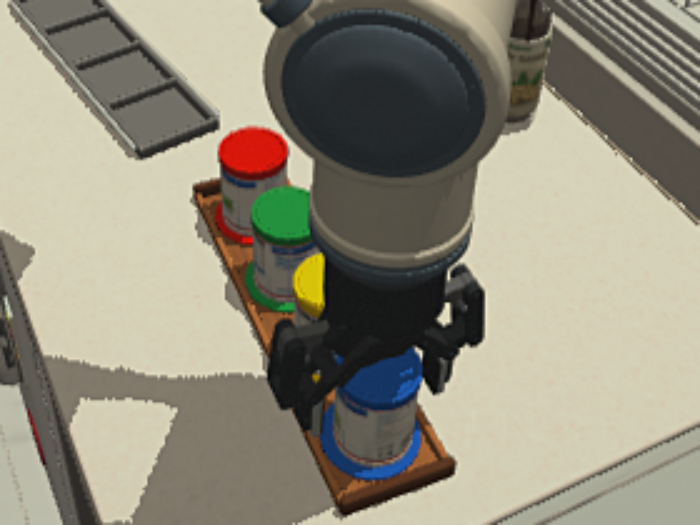

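Jaws straddle the blue tin. Closing.

```bash
python3 -m handwheel '[{"slide":[0,0,0],"rotation":[0,0,0],"gripper":40},{"slide":[0,0,0],"rotation":[0,0,0],"gripper":40},{"slide":[0,0,0],"rotation":[0,0,0],"gripper":40},{"slide":[0,0,0],"rotation":[0,0,0],"gripper":40},{"slide":[0,0,0],"rotation":[0,0,0],"gripper":40},{"slide":[0,0,0],"rotation":[0,0,0],"gripper":40},{"slide":[0,0,0],"rotation":[0,0,0],"gripper":40},{"slide":[0,0,0],"rotation":[0,0,0],"gripper":40}]'
```

```text
time_s: 2.9
position: [0.494, -0.3415, 0.0326]
orientation: [0.707, -0.022, 0.023, -0.706]
contact_force: [-1.2, 0.6, 11.6]
finger_gap: 0.056
```

```bash
python3 -m handwheel '[{"slide":[0,0,10],"rotation":[0,0,0],"gripper":40},{"slide":[0,0,20],"rotation":[0,0,0],"gripper":40},{"slide":[0,0,25],"rotation":[0,0,0],"gripper":40},{"slide":[0,0,25],"rotation":[0,0,0],"gripper":40},{"slide":[0,0,25],"rotation":[0,0,0],"gripper":40},{"slide":[0,0,15],"rotation":[0,0,0],"gripper":40},{"slide":[0,0,0],"rotation":[0,0,0],"gripper":40}]'; python3 - <<'E'
from h import *
i=cams.get_image("scene");cv2.imwrite("pics/s3.png",cv2.resize(i["frame"][150:360,200:480,::-1],None,fx=2.5,fy=2.5))
s=ctrl.observe();print(s["position"],s["contact_force"],s["finger_gap"])
E
```

```text
time_s: 3.6
position: [0.4943, -0.3417, 0.154]
orientation: [0.708, -0.021, 0.023, -0.706]
contact_force: [0.5, -0.2, -2.2]
finger_gap: 0.0564
[ 0.49370017 -0.34127852  0.15240334] [-0.7204879  -0.05045834 -2.61348288] 0.055859899097625315
```

View pics/s3.png

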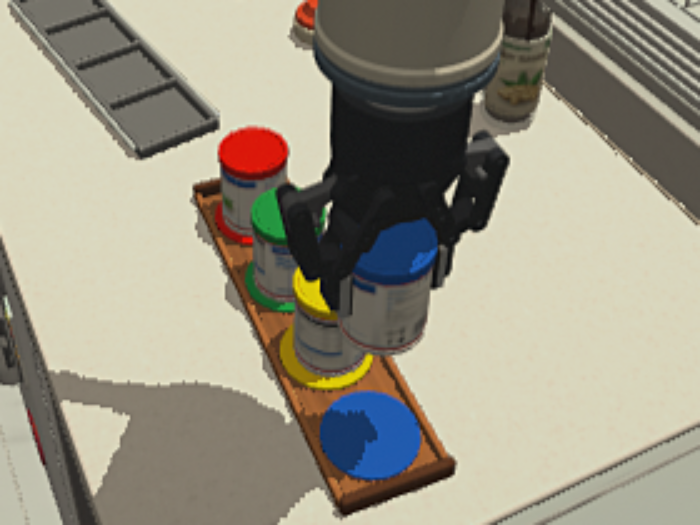

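Blue tin is held upright, clear of the others. Carrying to the left compartment.

```bash
python3 -m handwheel '[{"slide":[-2.5,20,0],"rotation":[0,0,0.57],"gripper":40},{"slide":[-2.5,32,0],"rotation":[0,0,0.57],"gripper":40},{"slide":[-2.5,32,0],"rotation":[0,0,0.57],"gripper":40},{"slide":[-2.5,32,0],"rotation":[0,0,0.57],"gripper":40},{"slide":[-2.5,32,0],"rotation":[0,0,0.57],"gripper":40},{"slide":[-2.5,32,0],"rotation":[0,0,0.57],"gripper":40},{"slide":[-2.5,32,0],"rotation":[0,0,0.57],"gripper":40},{"slide":[-2.5,32,0],"rotation":[0,0,0.57],"gripper":40},{"slide":[-2.5,32,0],"rotation":[0,0,0.57],"gripper":40},{"slide":[-2.5,24,0],"rotation":[0,0,0.57],"gripper":40}]'; python3 - <<'E'
from h import *
i=cams.get_image("top");cv2.imwrite("pics/t4.png",i["frame"][:,:,::-1])
i=cams.get_image("scene");cv2.imwrite("pics/s4.png",i["frame"][:,:,::-1])
s=ctrl.observe();print(s["position"],s["contact_force"],s["finger_gap"])
E
```

```text
time_s: 4.65
position: [0.4673, -0.0392, 0.1504]
orientation: [-0.707, -0.013, 0.014, 0.707]
contact_force: [-0.4, -0.9, -2.1]
finger_gap: 0.0564
[ 0.46696844 -0.03849383  0.15042384] [-0.84170328 -0.01478538 -1.63729084] 0.05593711062246635
```

View pics/t4.png

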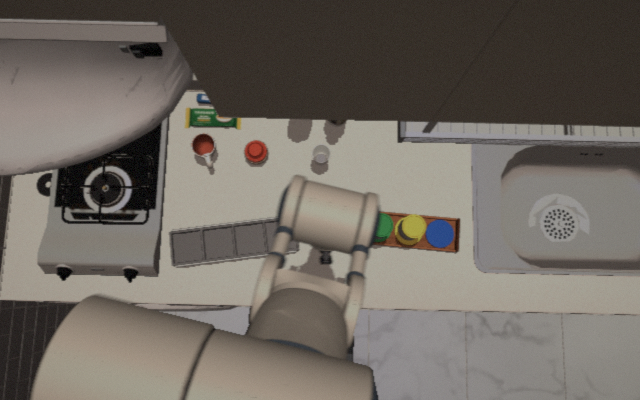

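View pics/s4.png

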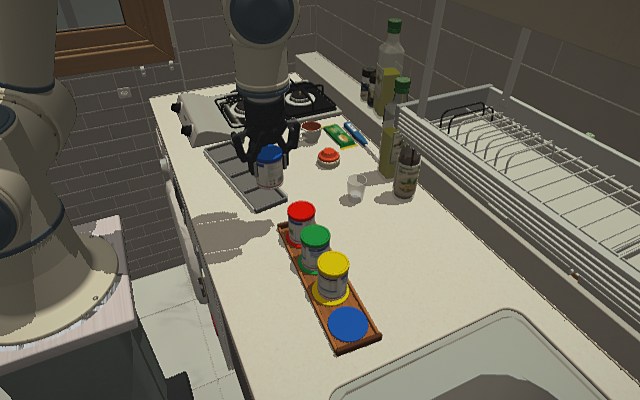

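```bash
python3 -m handwheel '[{"slide":[-2.2,25,0],"rotation":[0,0,0.57],"gripper":40},{"slide":[-2.2,35,0],"rotation":[0,0,0.57],"gripper":40},{"slide":[-2.2,38,0],"rotation":[0,0,0.57],"gripper":40},{"slide":[-2.2,38,0],"rotation":[0,0,0.57],"gripper":40},{"slide":[-2.2,38,0],"rotation":[0,0,0.57],"gripper":40},{"slide":[-2.2,38,0],"rotation":[0,0,0.57],"gripper":40},{"slide":[-2.2,38,0],"rotation":[0,0,0.57],"gripper":40},{"slide":[-2.2,38,0],"rotation":[0,0,0.57],"gripper":40},{"slide":[-2.2,35,0],"rotation":[0,0,0.57],"gripper":40},{"slide":[-2.2,19,0],"rotation":[0,0,0.57],"gripper":40}]'; python3 -m handwheel '[{"slide":[0,0,-20],"rotation":[0,0,0],"gripper":40},{"slide":[0,0,-20],"rotation":[0,0,0],"gripper":40},{"slide":[0,0,-20],"rotation":[0,0,0],"gripper":40},{"slide":[0,0,0],"rotation":[0,0,0],"gripper":40}]'; python3 - <<'E'
from h import *
i=cams.get_image("top");cv2.imwrite("pics/t5.png",i["frame"][:,:,::-1])
i=cams.get_image("scene");cv2.imwrite("pics/s5.png",cv2.resize(i["frame"][80:280,150:350,::-1],None,fx=3,fy=3))
s=ctrl.observe();print(s["position"],s["contact_force"],s["finger_gap"])
E
```

```text
time_s: 5.75
position: [0.4462, 0.3029, 0.1505]
orientation: [0.705, 0.048, -0.049, -0.705]
contact_force: [0.5, -0.2, -2.0]
finger_gap: 0.0565
time_s: 6.15
position: [0.4451, 0.2997, 0.0886]
orientation: [0.706, 0.046, -0.05, -0.705]
contact_force: [-0.3, 0.2, -1.0]
finger_gap: 0.0564
[0.44638371 0.30049765 0.09103053] [ 0.05640215 -0.01734115 -1.14018519] 0.05630786553400455
```

View pics/s5.png

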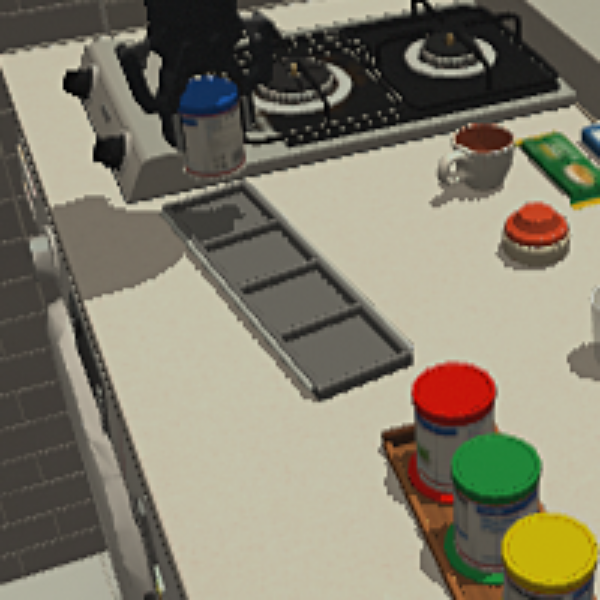

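View pics/t5.png

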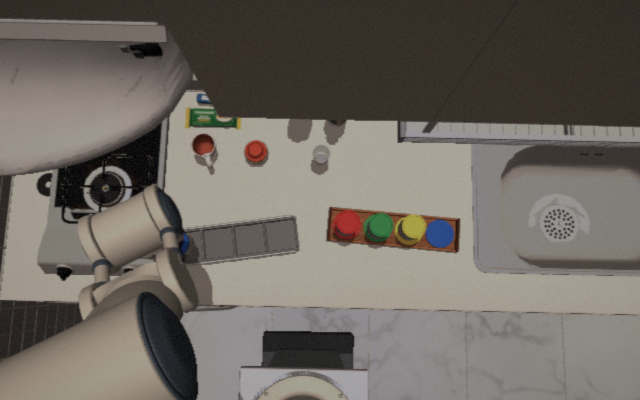

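```bash
python3 -m handwheel '[{"slide":[-1,3,-15],"rotation":[0,0,0],"gripper":40},{"slide":[0,0,-15],"rotation":[0,0,0],"gripper":40},{"slide":[0,0,-12],"rotation":[0,0,0],"gripper":40},{"slide":[0,0,-8],"rotation":[0,0,0],"gripper":40},{"slide":[0,0,-5],"rotation":[0,0,0],"gripper":40},{"slide":[0,0,-3],"rotation":[0,0,0],"gripper":40},{"slide":[0,0,0],"rotation":[0,0,0],"gripper":40},{"slide":[0,0,0],"rotation":[0,0,0],"gripper":40}]'; python3 - <<'E'
from h import *
i=cams.get_image("scene");cv2.imwrite("pics/s6.png",cv2.resize(i["frame"][80:280,150:350,::-1],None,fx=3,fy=3))
s=ctrl.observe();print(s["position"],s["contact_force"],s["finger_gap"])
E
```

```text
time_s: 7.05
position: [0.4456, 0.3041, 0.0336]
orientation: [-0.705, -0.048, 0.048, 0.706]
contact_force: [0.2, 0.2, -1.5]
finger_gap: 0.0559
[0.44561051 0.30408892 0.03364405] [-0.27475172  0.39258633 -1.97675851] 0.05604708871562829
```

View pics/s6.png

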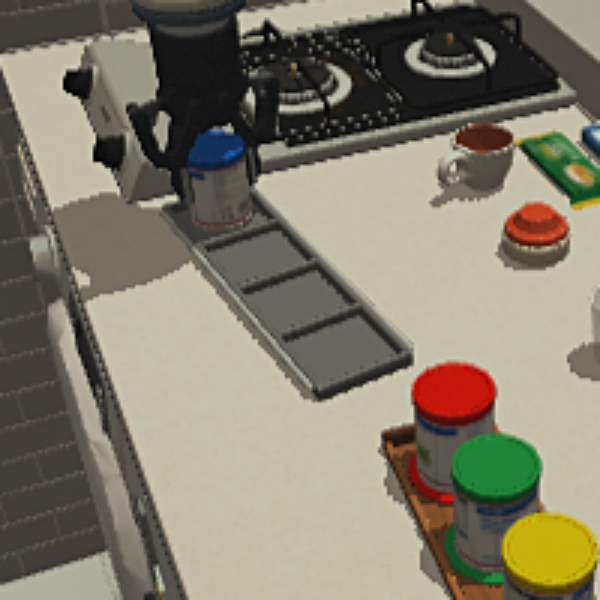

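```bash
python3 -m handwheel '[{"slide":[0,0,-1.5],"rotation":[0,0,0],"gripper":40},{"slide":[0,0,-1.5],"rotation":[0,0,0],"gripper":40},{"slide":[0,0,-1],"rotation":[0,0,0],"gripper":40},{"slide":[0,0,0],"rotation":[0,0,0],"gripper":40},{"slide":[0,0,0],"rotation":[0,0,0],"gripper":40}]'
```

```text
time_s: 7.6
position: [0.4454, 0.304, 0.0292]
orientation: [0.705, 0.048, -0.048, -0.705]
contact_force: [0.3, -0.6, -2.5]
finger_gap: 0.0564
```

```bash
python3 -m handwheel '[{"slide":[0,0,-1],"rotation":[0,0,0],"gripper":40},{"slide":[0,0,0],"rotation":[0,0,0],"gripper":40},{"slide":[0,0,0],"rotation":[0,0,0],"gripper":40}]'
```

```text
time_s: 7.9
position: [0.4454, 0.3039, 0.0283]
orientation: [0.705, 0.048, -0.048, -0.705]
contact_force: [0.7, 0.2, -2.4]
finger_gap: 0.0563
```

```bash
python3 -m handwheel '[{"slide":[0,0,-1],"rotation":[0,0,0],"gripper":40},{"slide":[0,0,0],"rotation":[0,0,0],"gripper":40},{"slide":[0,0,0],"rotation":[0,0,0],"gripper":40}]'; python3 - <<'E'
from h import *
i=cams.get_image("scene");cv2.imwrite("pics/s7.png",cv2.resize(i["frame"][100:180,190:270,::-1],None,fx=7,fy=7))
s=ctrl.observe();print(s["position"],s["contact_force"],s["finger_gap"])
E
```

```text
time_s: 8.2
position: [0.4454, 0.3041, 0.0276]
orientation: [-0.705, -0.048, 0.048, 0.706]
contact_force: [-1.5, -0.6, 6.5]
finger_gap: 0.0561
[0.44547947 0.30404024 0.02759543] [-1.93713374 -0.21719683  5.16888417] 0.05620175070294221
```

View pics/s7.png

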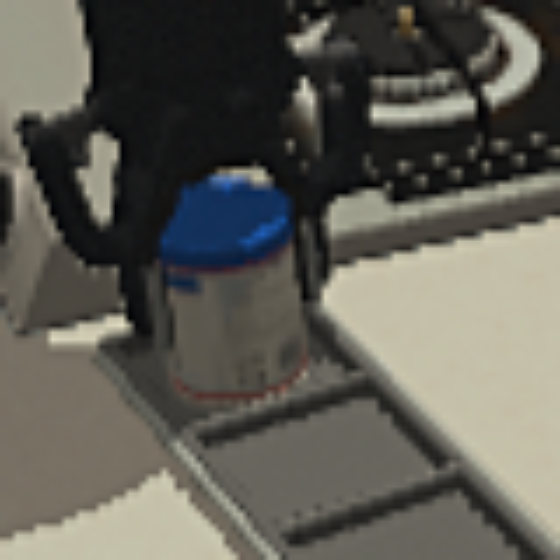

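Touchdown in the compartment (+8 N). Releasing, then rising.

```bash
python3 -m handwheel '[{"slide":[0,0,0],"rotation":[0,0,0],"gripper":62},{"slide":[0,0,0],"rotation":[0,0,0],"gripper":75},{"slide":[0,0,0],"rotation":[0,0,0],"gripper":85},{"slide":[0,0,0],"rotation":[0,0,0],"gripper":85},{"slide":[0,0,0],"rotation":[0,0,0],"gripper":85},{"slide":[0,0,0],"rotation":[0,0,0],"gripper":85}]'; python3 -m handwheel '[{"slide":[0,0,10],"rotation":[0,0,0],"gripper":85},{"slide":[0,0,20],"rotation":[0,0,0],"gripper":85},{"slide":[0,0,25],"rotation":[0,0,0],"gripper":85},{"slide":[0,0,25],"rotation":[0,0,0],"gripper":85},{"slide":[0,0,25],"rotation":[0,0,0],"gripper":85},{"slide":[0,0,20],"rotation":[0,0,0],"gripper":85}]'
```

```text
time_s: 8.85
position: [0.4454, 0.304, 0.0273]
orientation: [0.705, 0.048, -0.048, -0.705]
contact_force: [-0.8, -0.4, 1.0]
finger_gap: 0.0851
time_s: 9.45
position: [0.4455, 0.3041, 0.1545]
orientation: [-0.705, -0.049, 0.048, 0.706]
contact_force: [1.1, 0.5, -0.2]
finger_gap: 0.0851
```

```bash
python3 -m handwheel '[{"slide":[3,-25,0],"rotation":[0,0,-1.14],"gripper":85},{"slide":[3,-35,0],"rotation":[0,0,-1.14],"gripper":85},{"slide":[3,-35,0],"rotation":[0,0,-1.14],"gripper":85},{"slide":[3,-35,0],"rotation":[0,0,-1.14],"gripper":85},{"slide":[3,-35,0],"rotation":[0,0,-1.14],"gripper":85},{"slide":[3,-35,0],"rotation":[0,0,-1.14],"gripper":85},{"slide":[3,-35,0],"rotation":[0,0,-1.14],"gripper":85},{"slide":[3,-35,0],"rotation":[0,0,-1.14],"gripper":85},{"slide":[3,-35,0],"rotation":[0,0,-1.14],"gripper":85},{"slide":[3,-35,0],"rotation":[0,0,-1.14],"gripper":85}]'; python3 -m handwheel '[{"slide":[4,-35,0],"rotation":[0,0,0],"gripper":85},{"slide":[4,-35,0],"rotation":[0,0,0],"gripper":85},{"slide":[4,-35,0],"rotation":[0,0,0],"gripper":85},{"slide":[4,-35,0],"rotation":[0,0,0],"gripper":85},{"slide":[4,-35,0],"rotation":[0,0,0],"gripper":85},{"slide":[4,-30,0],"rotation":[0,0,0],"gripper":85},{"slide":[1,-19,0],"rotation":[0,0,0],"gripper":85},{"slide":[0,0,0],"rotation":[0,0,0],"gripper":85},{"slide":[0,0,0],"rotation":[0,0,0],"gripper":85}]'; python3 - <<'E'
from h import *
i=cams.get_image("scene");cv2.imwrite("pics/s8.png",i["frame"][:,:,::-1])
i=cams.get_image("top");cv2.imwrite("pics/t8.png",i["frame"][:,:,::-1])
s=ctrl.observe();print(s["position"],s["contact_force"],s["finger_gap"])
E
```

```text
time_s: 10.45
position: [0.4753, -0.0375, 0.153]
orientation: [0.707, -0.022, 0.023, -0.707]
contact_force: [0.9, 0.3, 0.3]
finger_gap: 0.085
time_s: 11.35
position: [0.5001, -0.2595, 0.1524]
orientation: [-0.707, 0.022, -0.022, 0.707]
contact_force: [0.0, 0.5, -0.2]
finger_gap: 0.085
[ 0.5001424  -0.25884941  0.1523955 ] [-0.19453619  0.71533209  0.76074566] 0.08490200869862127
```

View pics/s8.png

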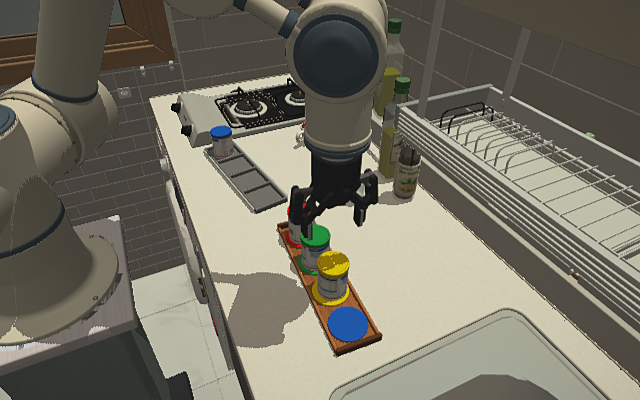

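View pics/t8.png

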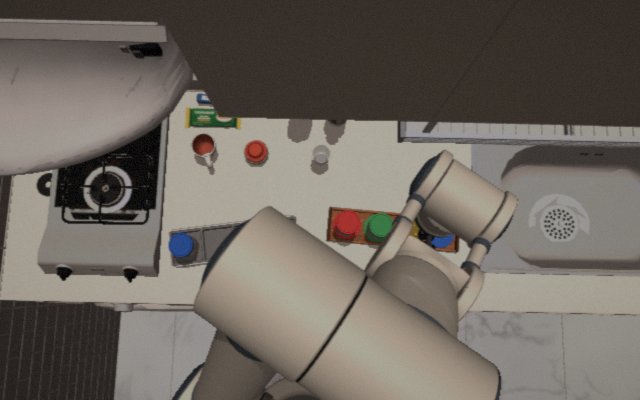

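Blue stands upright in the leftmost compartment (lid at 181,245 in top view). Gripper is above the yellow tin; descend, grasp.

```bash
python3 -m handwheel '[{"slide":[0,-1,-20],"rotation":[0,0,0],"gripper":85},{"slide":[0,0,-22],"rotation":[0,0,0],"gripper":85},{"slide":[0,0,-22],"rotation":[0,0,0],"gripper":85},{"slide":[0,0,-22],"rotation":[0,0,0],"gripper":85},{"slide":[0,0,-20],"rotation":[0,0,0],"gripper":85},{"slide":[0,0,-14],"rotation":[0,0,0],"gripper":85},{"slide":[0,0,0],"rotation":[0,0,0],"gripper":85},{"slide":[0,0,0],"rotation":[0,0,0],"gripper":85}]'; python3 - <<'E'
from h import *
i=cams.get_image("scene");cv2.imwrite("pics/s9.png",cv2.resize(i["frame"][180:360,240:440,::-1],None,fx=3,fy=3))
E
```

```text
time_s: 12.25
position: [0.5006, -0.2607, 0.0327]
orientation: [-0.707, 0.022, -0.022, 0.707]
contact_force: [0.4, -0.8, 0.3]
finger_gap: 0.0848
```

View pics/s9.png

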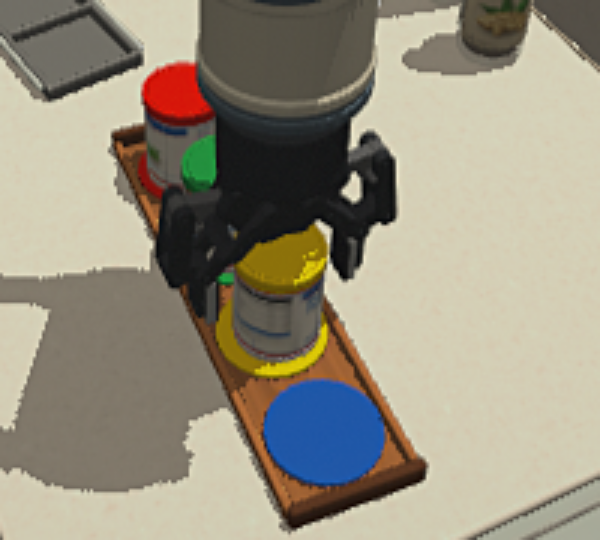

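```bash
python3 -m handwheel '[{"slide":[0,0,0],"rotation":[0,0,0],"gripper":40},{"slide":[0,0,0],"rotation":[0,0,0],"gripper":40},{"slide":[0,0,0],"rotation":[0,0,0],"gripper":40},{"slide":[0,0,0],"rotation":[0,0,0],"gripper":40},{"slide":[0,0,0],"rotation":[0,0,0],"gripper":40},{"slide":[0,0,0],"rotation":[0,0,0],"gripper":40},{"slide":[0,0,0],"rotation":[0,0,0],"gripper":40},{"slide":[0,0,0],"rotation":[0,0,0],"gripper":40}]'; python3 -m handwheel '[{"slide":[0,0,10],"rotation":[0,0,0],"gripper":40},{"slide":[0,0,20],"rotation":[0,0,0],"gripper":40},{"slide":[0,0,25],"rotation":[0,0,0],"gripper":40},{"slide":[0,0,25],"rotation":[0,0,0],"gripper":40},{"slide":[0,0,25],"rotation":[0,0,0],"gripper":40},{"slide":[0,0,15],"rotation":[0,0,0],"gripper":40},{"slide":[0,0,0],"rotation":[0,0,0],"gripper":40}]'; python3 - <<'E'
from h import *
i=cams.get_image("scene");cv2.imwrite("pics/s10.png",cv2.resize(i["frame"][150:360,200:480,::-1],None,fx=2.5,fy=2.5))
E
```

```text
time_s: 13.1
position: [0.5008, -0.2613, 0.0333]
orientation: [0.707, -0.022, 0.023, -0.707]
contact_force: [-0.8, 1.6, 12.5]
finger_gap: 0.0562
time_s: 13.8
position: [0.5013, -0.2616, 0.1548]
orientation: [0.708, -0.021, 0.023, -0.706]
contact_force: [0.9, 0.8, -1.7]
finger_gap: 0.0563
```

View pics/s10.png

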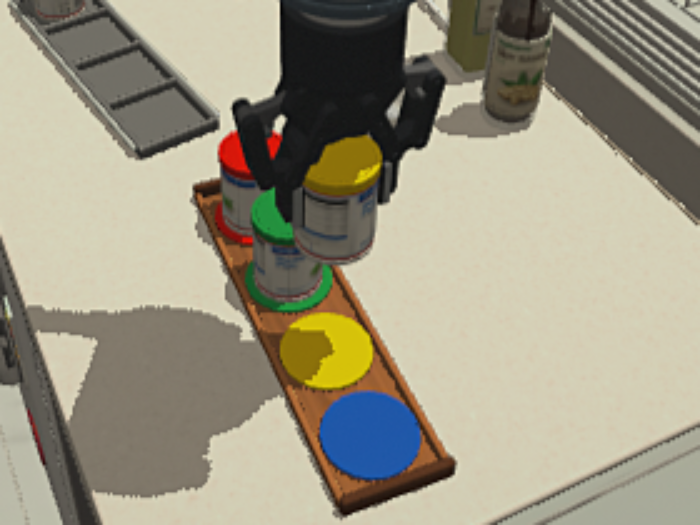

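Yellow is held upright. Carrying to compartment 2.

```bash
python3 -m handwheel '[{"slide":[-3.3,20,0],"rotation":[0,0,1.14],"gripper":40},{"slide":[-3.3,34,0],"rotation":[0,0,1.14],"gripper":40},{"slide":[-3.3,36,0],"rotation":[0,0,1.14],"gripper":40},{"slide":[-3.3,36,0],"rotation":[0,0,1.14],"gripper":40},{"slide":[-3.3,36,0],"rotation":[0,0,1.14],"gripper":40},{"slide":[-3.3,36,0],"rotation":[0,0,1.14],"gripper":40},{"slide":[-3.3,36,0],"rotation":[0,0,1.14],"gripper":40},{"slide":[-3.3,36,0],"rotation":[0,0,1.14],"gripper":40},{"slide":[-3.3,36,0],"rotation":[0,0,1.14],"gripper":40},{"slide":[-3.3,36,0],"rotation":[0,0,1.14],"gripper":40}]'; python3 -m handwheel '[{"slide":[-3,36,0],"rotation":[0,0,0],"gripper":40},{"slide":[-3,36,0],"rotation":[0,0,0],"gripper":40},{"slide":[-3,36,0],"rotation":[0,0,0],"gripper":40},{"slide":[-3,26,0],"rotation":[0,0,0],"gripper":40},{"slide":[-1,10,0],"rotation":[0,0,0],"gripper":40},{"slide":[0,0,-15],"rotation":[0,0,0],"gripper":40},{"slide":[0,0,-20],"rotation":[0,0,0],"gripper":40},{"slide":[0,0,-15],"rotation":[0,0,0],"gripper":40},{"slide":[0,0,0],"rotation":[0,0,0],"gripper":40},{"slide":[0,0,0],"rotation":[0,0,0],"gripper":40}]'
```

```text
time_s: 14.85
position: [0.4658, 0.0828, 0.1514]
orientation: [-0.705, -0.048, 0.049, 0.705]
contact_force: [-0.1, -1.2, -1.9]
finger_gap: 0.0558
time_s: 15.85
position: [0.4539, 0.2246, 0.1021]
orientation: [0.706, 0.048, -0.049, -0.705]
contact_force: [0.1, 0.9, -0.7]
finger_gap: 0.0561
```

```bash
python3 -m handwheel '[{"slide":[1,0,-18],"rotation":[0,0,0],"gripper":40},{"slide":[0,0,-18],"rotation":[0,0,0],"gripper":40},{"slide":[0,0,-14],"rotation":[0,0,0],"gripper":40},{"slide":[0,0,-10],"rotation":[0,0,0],"gripper":40},{"slide":[0,0,-6],"rotation":[0,0,0],"gripper":40},{"slide":[0,0,-3],"rotation":[0,0,0],"gripper":40},{"slide":[0,0,-2],"rotation":[0,0,0],"gripper":40},{"slide":[0,0,-1],"rotation":[0,0,0],"gripper":40},{"slide":[0,0,0],"rotation":[0,0,0],"gripper":40},{"slide":[0,0,0],"rotation":[0,0,0],"gripper":40}]'; python3 - <<'E'
from h import *
i=cams.get_image("scene");cv2.imwrite("pics/s11.png",cv2.resize(i["frame"][100:220,170:310,::-1],None,fx=5,fy=5))
E
```

```text
time_s: 16.85
position: [0.4556, 0.225, 0.0305]
orientation: [-0.705, -0.048, 0.048, 0.706]
contact_force: [0.4, -0.6, -1.5]
finger_gap: 0.0562
```

View pics/s11.png

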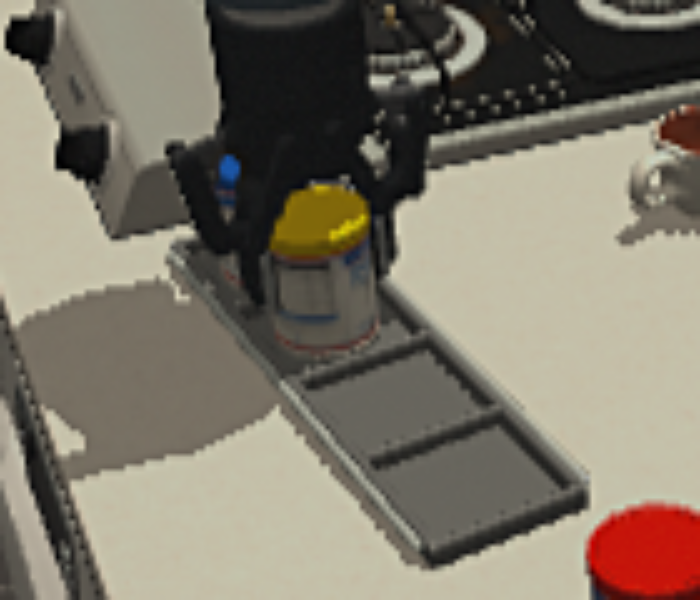

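```bash
python3 -m handwheel '[{"slide":[0,0,-1],"rotation":[0,0,0],"gripper":40},{"slide":[0,0,-1],"rotation":[0,0,0],"gripper":40},{"slide":[0,0,-0.5],"rotation":[0,0,0],"gripper":40},{"slide":[0,0,0],"rotation":[0,0,0],"gripper":40},{"slide":[0,0,0],"rotation":[0,0,0],"gripper":40}]'
```

```text
time_s: 17.4
position: [0.4555, 0.225, 0.0283]
orientation: [-0.705, -0.048, 0.048, 0.706]
contact_force: [-3.4, -0.8, 13.7]
finger_gap: 0.0559
```

Seated. Release and rise.

```bash
python3 -m handwheel '[{"slide":[0,0,0],"rotation":[0,0,0],"gripper":62},{"slide":[0,0,0],"rotation":[0,0,0],"gripper":75},{"slide":[0,0,0],"rotation":[0,0,0],"gripper":85},{"slide":[0,0,0],"rotation":[0,0,0],"gripper":85},{"slide":[0,0,0],"rotation":[0,0,0],"gripper":85},{"slide":[0,0,0],"rotation":[0,0,0],"gripper":85}]'; python3 -m handwheel '[{"slide":[0,0,10],"rotation":[0,0,0],"gripper":85},{"slide":[0,0,20],"rotation":[0,0,0],"gripper":85},{"slide":[0,0,25],"rotation":[0,0,0],"gripper":85},{"slide":[0,0,25],"rotation":[0,0,0],"gripper":85},{"slide":[0,0,25],"rotation":[0,0,0],"gripper":85},{"slide":[0,0,20],"rotation":[0,0,0],"gripper":85}]'
```

```text
time_s: 18.0
position: [0.4554, 0.225, 0.0277]
orientation: [0.705, 0.048, -0.048, -0.705]
contact_force: [1.4, -0.2, -0.5]
finger_gap: 0.0848
time_s: 18.6
position: [0.4555, 0.225, 0.1549]
orientation: [-0.705, -0.049, 0.048, 0.706]
contact_force: [-0.6, -0.3, -0.4]
finger_gap: 0.0852
```

```bash
python3 -m handwheel '[{"slide":[4,-25,0],"rotation":[0,0,-1.14],"gripper":85},{"slide":[4,-35,0],"rotation":[0,0,-1.14],"gripper":85},{"slide":[4,-35,0],"rotation":[0,0,-1.14],"gripper":85},{"slide":[4,-35,0],"rotation":[0,0,-1.14],"gripper":85},{"slide":[4,-35,0],"rotation":[0,0,-1.14],"gripper":85},{"slide":[4,-35,0],"rotation":[0,0,-1.14],"gripper":85},{"slide":[4,-35,0],"rotation":[0,0,-1.14],"gripper":85},{"slide":[4,-35,0],"rotation":[0,0,-1.14],"gripper":85},{"slide":[4,-35,0],"rotation":[0,0,-1.14],"gripper":85},{"slide":[4,-35,0],"rotation":[0,0,-1.14],"gripper":85}]'; python3 -m handwheel '[{"slide":[4,-35,0],"rotation":[0,0,0],"gripper":85},{"slide":[3,-20,0],"rotation":[0,0,0],"gripper":85},{"slide":[0.5,-10,0],"rotation":[0,0,0],"gripper":85},{"slide":[0,0,0],"rotation":[0,0,0],"gripper":85},{"slide":[0,0,0],"rotation":[0,0,0],"gripper":85}]'; python3 - <<'E'
from h import *
i=cams.get_image("scene");cv2.imwrite("pics/s12.png",i["frame"][:,:,::-1])
s=ctrl.observe();print(s["position"])
E
```

```text
time_s: 19.6
position: [0.4953, -0.1165, 0.1535]
orientation: [0.707, -0.022, 0.023, -0.707]
contact_force: [-0.4, 0.8, -0.6]
finger_gap: 0.085
time_s: 20.1
position: [0.5026, -0.1791, 0.1529]
orientation: [-0.707, 0.022, -0.022, 0.707]
contact_force: [-0.3, 0.0, -0.6]
finger_gap: 0.0851
[ 0.50259107 -0.17888938  0.15289489]
```

View pics/s12.png

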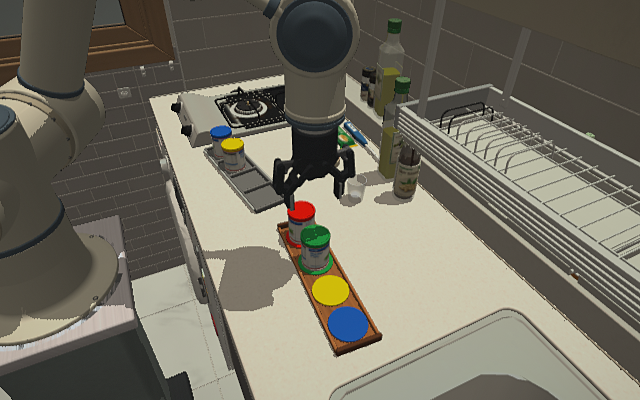

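Blue and yellow stand upright in places 1 and 2; gripper is above green. Descend and grasp.

```bash
python3 -m handwheel '[{"slide":[0,-1,-20],"rotation":[0,0,0],"gripper":85},{"slide":[0,0,-22],"rotation":[0,0,0],"gripper":85},{"slide":[0,0,-22],"rotation":[0,0,0],"gripper":85},{"slide":[0,0,-22],"rotation":[0,0,0],"gripper":85},{"slide":[0,0,-20],"rotation":[0,0,0],"gripper":85},{"slide":[0,0,-14],"rotation":[0,0,0],"gripper":85},{"slide":[0,0,0],"rotation":[0,0,0],"gripper":85},{"slide":[0,0,0],"rotation":[0,0,0],"gripper":85}]'; python3 - <<'E'
from h import *
i=cams.get_image("scene");cv2.imwrite("pics/s13.png",cv2.resize(i["frame"][180:360,240:440,::-1],None,fx=3,fy=3))
E
```

```text
time_s: 20.95
position: [0.5029, -0.1803, 0.0331]
orientation: [-0.707, 0.022, -0.022, 0.707]
contact_force: [0.2, 0.6, 0.3]
finger_gap: 0.0853
```

View pics/s13.png

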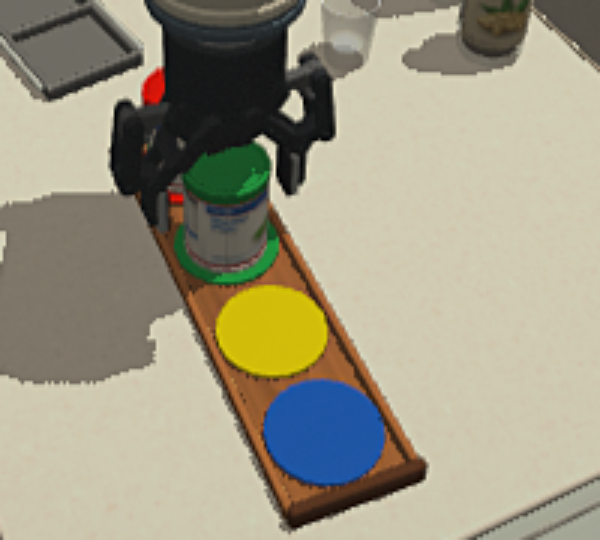

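```bash
python3 -m handwheel '[{"slide":[0,0,0],"rotation":[0,0,0],"gripper":40},{"slide":[0,0,0],"rotation":[0,0,0],"gripper":40},{"slide":[0,0,0],"rotation":[0,0,0],"gripper":40},{"slide":[0,0,0],"rotation":[0,0,0],"gripper":40},{"slide":[0,0,0],"rotation":[0,0,0],"gripper":40},{"slide":[0,0,0],"rotation":[0,0,0],"gripper":40},{"slide":[0,0,0],"rotation":[0,0,0],"gripper":40},{"slide":[0,0,0],"rotation":[0,0,0],"gripper":40}]'; python3 -m handwheel '[{"slide":[0,0,10],"rotation":[0,0,0],"gripper":40},{"slide":[0,0,20],"rotation":[0,0,0],"gripper":40},{"slide":[0,0,25],"rotation":[0,0,0],"gripper":40},{"slide":[0,0,25],"rotation":[0,0,0],"gripper":40},{"slide":[0,0,25],"rotation":[0,0,0],"gripper":40},{"slide":[0,0,15],"rotation":[0,0,0],"gripper":40},{"slide":[0,0,0],"rotation":[0,0,0],"gripper":40}]'; python3 - <<'E'
from h import *
i=cams.get_image("scene");cv2.imwrite("pics/s14.png",cv2.resize(i["frame"][150:360,200:480,::-1],None,fx=2.5,fy=2.5))
E
```

```text
time_s: 21.8
position: [0.5034, -0.1812, 0.0337]
orientation: [0.707, -0.022, 0.023, -0.707]
contact_force: [0.0, 1.0, 11.0]
finger_gap: 0.056
time_s: 22.5
position: [0.5038, -0.1815, 0.1552]
orientation: [0.707, -0.021, 0.023, -0.706]
contact_force: [-0.0, -0.7, -2.5]
finger_gap: 0.0558
```

View pics/s14.png

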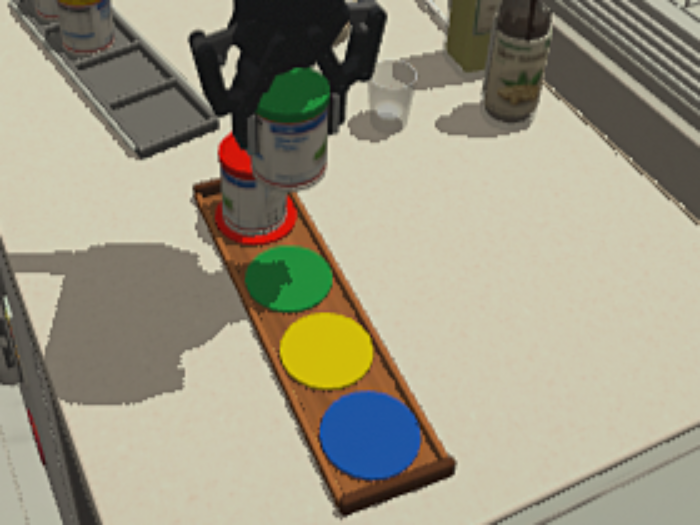

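Green held upright. Carry to compartment 3.

```bash
python3 -m handwheel '[{"slide":[-3.7,20,0],"rotation":[0,0,1.14],"gripper":40},{"slide":[-3.7,34,0],"rotation":[0,0,1.14],"gripper":40},{"slide":[-3.7,37,0],"rotation":[0,0,1.14],"gripper":40},{"slide":[-3.7,37,0],"rotation":[0,0,1.14],"gripper":40},{"slide":[-3.7,37,0],"rotation":[0,0,1.14],"gripper":40},{"slide":[-3.7,37,0],"rotation":[0,0,1.14],"gripper":40},{"slide":[-3.7,37,0],"rotation":[0,0,1.14],"gripper":40},{"slide":[-3.7,37,0],"rotation":[0,0,1.14],"gripper":40},{"slide":[-3.7,32,0],"rotation":[0,0,1.14],"gripper":40},{"slide":[-3.7,18,0],"rotation":[0,0,1.14],"gripper":40}]'; python3 -m handwheel '[{"slide":[0,0,0],"rotation":[0,0,0],"gripper":40},{"slide":[0,0,-15],"rotation":[0,0,0],"gripper":40},{"slide":[0,0,-20],"rotation":[0,0,0],"gripper":40},{"slide":[0,0,-15],"rotation":[0,0,0],"gripper":40},{"slide":[0,0,0],"rotation":[0,0,0],"gripper":40},{"slide":[0,0,0],"rotation":[0,0,0],"gripper":40}]'
```

```text
time_s: 23.55
position: [0.4648, 0.147, 0.1518]
orientation: [-0.705, -0.048, 0.05, 0.705]
contact_force: [-0.7, -0.7, -2.8]
finger_gap: 0.0564
time_s: 24.15
position: [0.4657, 0.1444, 0.1026]
orientation: [0.706, 0.047, -0.048, -0.705]
contact_force: [-0.0, 0.3, -1.4]
finger_gap: 0.0568
```

```bash
python3 -m handwheel '[{"slide":[0.5,1,-18],"rotation":[0,0,0],"gripper":40},{"slide":[0,0,-18],"rotation":[0,0,0],"gripper":40},{"slide":[0,0,-14],"rotation":[0,0,0],"gripper":40},{"slide":[0,0,-10],"rotation":[0,0,0],"gripper":40},{"slide":[0,0,-6],"rotation":[0,0,0],"gripper":40},{"slide":[0,0,-3],"rotation":[0,0,0],"gripper":40},{"slide":[0,0,-2],"rotation":[0,0,0],"gripper":40},{"slide":[0,0,-1],"rotation":[0,0,0],"gripper":40},{"slide":[0,0,0],"rotation":[0,0,0],"gripper":40},{"slide":[0,0,0],"rotation":[0,0,0],"gripper":40}]'; python3 - <<'E'
from h import *
i=cams.get_image("scene");cv2.imwrite("pics/s15.png",cv2.resize(i["frame"][100:220,170:310,::-1],None,fx=5,fy=5))
E
```

```text
time_s: 25.15
position: [0.4666, 0.146, 0.031]
orientation: [-0.705, -0.048, 0.048, 0.705]
contact_force: [0.4, 0.3, -2.3]
finger_gap: 0.0562
```

View pics/s15.png

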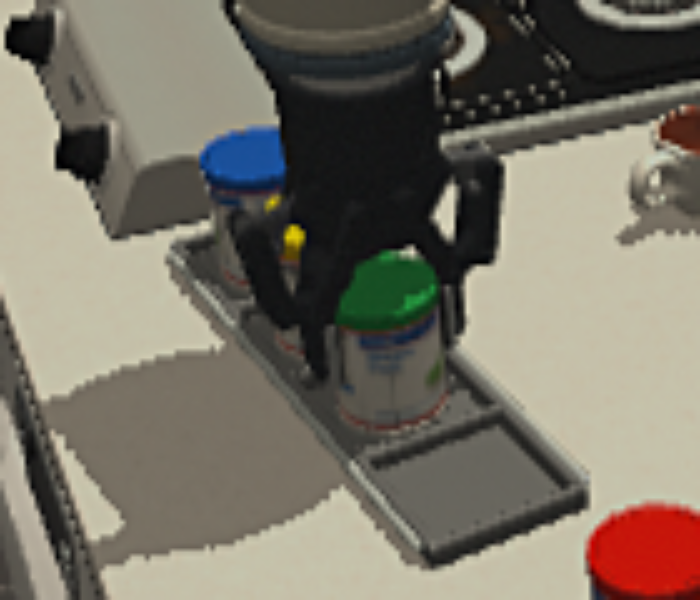

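```bash
python3 -m handwheel '[{"slide":[0,0,-1],"rotation":[0,0,0],"gripper":40},{"slide":[0,0,-1],"rotation":[0,0,0],"gripper":40},{"slide":[0,0,-0.5],"rotation":[0,0,0],"gripper":40},{"slide":[0,0,0],"rotation":[0,0,0],"gripper":40},{"slide":[0,0,0],"rotation":[0,0,0],"gripper":40}]'
```

```text
time_s: 25.7
position: [0.4665, 0.146, 0.0287]
orientation: [-0.705, -0.048, 0.048, 0.705]
contact_force: [-1.7, 0.2, 11.7]
finger_gap: 0.0562
```

```bash
python3 -m handwheel '[{"slide":[0,0,0],"rotation":[0,0,0],"gripper":62},{"slide":[0,0,0],"rotation":[0,0,0],"gripper":75},{"slide":[0,0,0],"rotation":[0,0,0],"gripper":85},{"slide":[0,0,0],"rotation":[0,0,0],"gripper":85},{"slide":[0,0,0],"rotation":[0,0,0],"gripper":85},{"slide":[0,0,0],"rotation":[0,0,0],"gripper":85}]'; python3 -m handwheel '[{"slide":[0,0,10],"rotation":[0,0,0],"gripper":85},{"slide":[0,0,20],"rotation":[0,0,0],"gripper":85},{"slide":[0,0,25],"rotation":[0,0,0],"gripper":85},{"slide":[0,0,25],"rotation":[0,0,0],"gripper":85},{"slide":[0,0,25],"rotation":[0,0,0],"gripper":85},{"slide":[0,0,20],"rotation":[0,0,0],"gripper":85}]'
```

```text
time_s: 26.3
position: [0.4664, 0.146, 0.0283]
orientation: [0.705, 0.048, -0.048, -0.705]
contact_force: [0.7, -0.5, 0.6]
finger_gap: 0.0845
time_s: 26.9
position: [0.4665, 0.146, 0.1554]
orientation: [-0.705, -0.049, 0.048, 0.706]
contact_force: [-0.1, 0.1, 0.5]
finger_gap: 0.0849
```

```bash
python3 -m handwheel '[{"slide":[4.2,-20,0],"rotation":[0,0,-1.14],"gripper":85},{"slide":[4.2,-28,0],"rotation":[0,0,-1.14],"gripper":85},{"slide":[4.2,-28,0],"rotation":[0,0,-1.14],"gripper":85},{"slide":[4.2,-28,0],"rotation":[0,0,-1.14],"gripper":85},{"slide":[4.2,-28,0],"rotation":[0,0,-1.14],"gripper":85},{"slide":[4.2,-28,0],"rotation":[0,0,-1.14],"gripper":85},{"slide":[4.2,-28,0],"rotation":[0,0,-1.14],"gripper":85},{"slide":[4.2,-28,0],"rotation":[0,0,-1.14],"gripper":85},{"slide":[4.2,-20,0],"rotation":[0,0,-1.14],"gripper":85},{"slide":[4.2,-9.5,0],"rotation":[0,0,-1.14],"gripper":85}]'; python3 -m handwheel '[{"slide":[0,0,0],"rotation":[0,0,0],"gripper":85},{"slide":[0,0,-20],"rotation":[0,0,0],"gripper":85},{"slide":[0,0,-20],"rotation":[0,0,0],"gripper":85},{"slide":[0,0,0],"rotation":[0,0,0],"gripper":85},{"slide":[0,0,0],"rotation":[0,0,0],"gripper":85}]'; python3 - <<'E'
from h import *
i=cams.get_image("scene");cv2.imwrite("pics/s16.png",cv2.resize(i["frame"][100:300,200:400,::-1],None,fx=3,fy=3))
s=ctrl.observe();print(s["position"])
E
```

```text
time_s: 27.9
position: [0.5085, -0.1011, 0.1539]
orientation: [0.707, -0.023, 0.023, -0.707]
contact_force: [0.1, 0.3, -0.6]
finger_gap: 0.0849
time_s: 28.4
position: [0.5082, -0.0987, 0.1136]
orientation: [-0.707, 0.022, -0.021, 0.707]
contact_force: [0.2, 0.6, 0.1]
finger_gap: 0.0851
[ 0.50858724 -0.09896079  0.11404829]
```

View pics/s16.png

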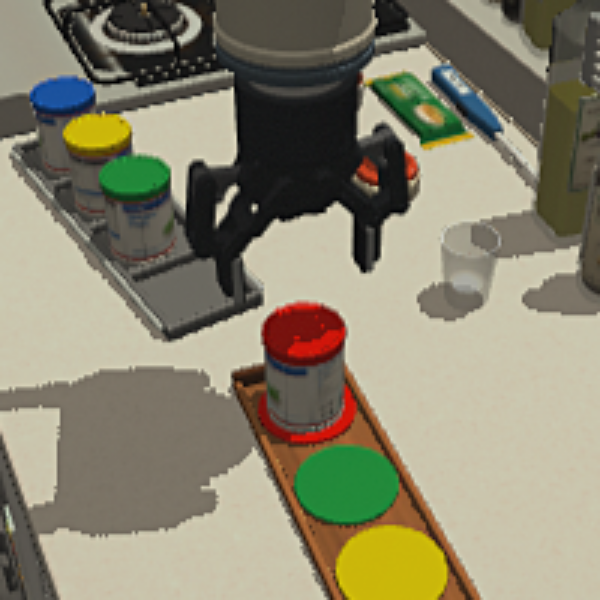

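Three tins are upright in place and the gripper is above red. Descend and grasp.

```bash
python3 -m handwheel '[{"slide":[0,0,-20],"rotation":[0,0,0],"gripper":85},{"slide":[0,0,-20],"rotation":[0,0,0],"gripper":85},{"slide":[0,0,-20],"rotation":[0,0,0],"gripper":85},{"slide":[0,0,-20],"rotation":[0,0,0],"gripper":85},{"slide":[0,0,0],"rotation":[0,0,0],"gripper":85},{"slide":[0,0,0],"rotation":[0,0,0],"gripper":85}]'; python3 -m handwheel '[{"slide":[0,0,0],"rotation":[0,0,0],"gripper":40},{"slide":[0,0,0],"rotation":[0,0,0],"gripper":40},{"slide":[0,0,0],"rotation":[0,0,0],"gripper":40},{"slide":[0,0,0],"rotation":[0,0,0],"gripper":40},{"slide":[0,0,0],"rotation":[0,0,0],"gripper":40},{"slide":[0,0,0],"rotation":[0,0,0],"gripper":40},{"slide":[0,0,0],"rotation":[0,0,0],"gripper":40},{"slide":[0,0,0],"rotation":[0,0,0],"gripper":40}]'; python3 -m handwheel '[{"slide":[0,0,10],"rotation":[0,0,0],"gripper":40},{"slide":[0,0,20],"rotation":[0,0,0],"gripper":40},{"slide":[0,0,25],"rotation":[0,0,0],"gripper":40},{"slide":[0,0,25],"rotation":[0,0,0],"gripper":40},{"slide":[0,0,25],"rotation":[0,0,0],"gripper":40},{"slide":[0,0,15],"rotation":[0,0,0],"gripper":40},{"slide":[0,0,0],"rotation":[0,0,0],"gripper":40}]'; python3 - <<'E'
from h import *
i=cams.get_image("scene");cv2.imwrite("pics/s17.png",cv2.resize(i["frame"][100:300,200:400,::-1],None,fx=3,fy=3))
E
```

```text
time_s: 29.05
position: [0.5088, -0.0995, 0.0342]
orientation: [0.707, -0.022, 0.022, -0.707]
contact_force: [-0.1, -0.0, -0.2]
finger_gap: 0.0852
time_s: 29.85
position: [0.5093, -0.0997, 0.0346]
orientation: [0.707, -0.021, 0.023, -0.707]
contact_force: [-0.1, 2.0, 13.7]
finger_gap: 0.0566
time_s: 30.55
position: [0.5093, -0.0998, 0.1558]
orientation: [0.707, -0.021, 0.023, -0.706]
contact_force: [1.1, 0.8, -3.0]
finger_gap: 0.0565
```

View pics/s17.png

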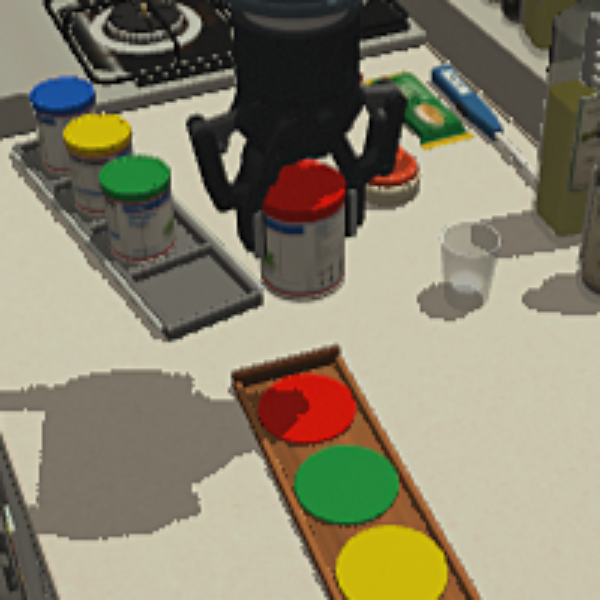

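Red held upright. Carry to the rightmost compartment.

```bash
python3 -m handwheel '[{"slide":[-3.2,12,0],"rotation":[0,0,1.14],"gripper":40},{"slide":[-3.2,18,0],"rotation":[0,0,1.14],"gripper":40},{"slide":[-3.2,18,0],"rotation":[0,0,1.14],"gripper":40},{"slide":[-3.2,18,0],"rotation":[0,0,1.14],"gripper":40},{"slide":[-3.2,18,0],"rotation":[0,0,1.14],"gripper":40},{"slide":[-3.2,18,0],"rotation":[0,0,1.14],"gripper":40},{"slide":[-3.2,18,0],"rotation":[0,0,1.14],"gripper":40},{"slide":[-3.2,18,0],"rotation":[0,0,1.14],"gripper":40},{"slide":[-3.2,18,0],"rotation":[0,0,1.14],"gripper":40},{"slide":[-3.2,10,0],"rotation":[0,0,1.14],"gripper":40}]'; python3 -m handwheel '[{"slide":[0,0,0],"rotation":[0,0,0],"gripper":40},{"slide":[0,0,-15],"rotation":[0,0,0],"gripper":40},{"slide":[0,0,-20],"rotation":[0,0,0],"gripper":40},{"slide":[0,0,-15],"rotation":[0,0,0],"gripper":40},{"slide":[0,0,0],"rotation":[0,0,0],"gripper":40},{"slide":[0,0,0],"rotation":[0,0,0],"gripper":40}]'
```

```text
time_s: 31.6
position: [0.4751, 0.068, 0.1524]
orientation: [-0.705, -0.048, 0.05, 0.706]
contact_force: [-0.1, -0.7, -1.8]
finger_gap: 0.0562
time_s: 32.2
position: [0.4763, 0.0661, 0.1033]
orientation: [0.705, 0.048, -0.048, -0.705]
contact_force: [-0.4, 0.5, -2.8]
finger_gap: 0.0563
```

```bash
python3 -m handwheel '[{"slide":[0.5,0,-18],"rotation":[0,0,0],"gripper":40},{"slide":[0,0,-18],"rotation":[0,0,0],"gripper":40},{"slide":[0,0,-14],"rotation":[0,0,0],"gripper":40},{"slide":[0,0,-10],"rotation":[0,0,0],"gripper":40},{"slide":[0,0,-6],"rotation":[0,0,0],"gripper":40},{"slide":[0,0,-3],"rotation":[0,0,0],"gripper":40},{"slide":[0,0,-2],"rotation":[0,0,0],"gripper":40},{"slide":[0,0,-1],"rotation":[0,0,0],"gripper":40},{"slide":[0,0,0],"rotation":[0,0,0],"gripper":40},{"slide":[0,0,0],"rotation":[0,0,0],"gripper":40}]'; python3 - <<'E'
from h import *
i=cams.get_image("scene");cv2.imwrite("pics/s18.png",cv2.resize(i["frame"][100:220,170:310,::-1],None,fx=5,fy=5))
E
```

```text
time_s: 33.2
position: [0.477, 0.0665, 0.0315]
orientation: [0.705, 0.048, -0.048, -0.705]
contact_force: [0.5, 0.2, -2.7]
finger_gap: 0.0563
```

View pics/s18.png

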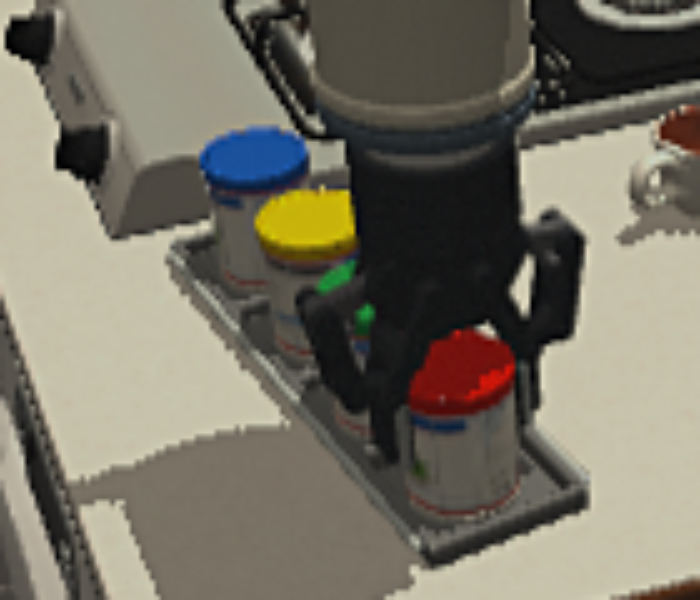

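```bash
python3 -m handwheel '[{"slide":[0,0,-1],"rotation":[0,0,0],"gripper":40},{"slide":[0,0,-1],"rotation":[0,0,0],"gripper":40},{"slide":[0,0,-0.5],"rotation":[0,0,0],"gripper":40},{"slide":[0,0,0],"rotation":[0,0,0],"gripper":40},{"slide":[0,0,0],"rotation":[0,0,0],"gripper":40}]'
```

```text
time_s: 33.75
position: [0.4771, 0.0665, 0.0295]
orientation: [0.705, 0.048, -0.048, -0.705]
contact_force: [-3.2, 0.6, 21.0]
finger_gap: 0.0564
```

```bash
python3 -m handwheel '[{"slide":[0,0,0.5],"rotation":[0,0,0],"gripper":62},{"slide":[0,0,0],"rotation":[0,0,0],"gripper":75},{"slide":[0,0,0],"rotation":[0,0,0],"gripper":85},{"slide":[0,0,0],"rotation":[0,0,0],"gripper":85},{"slide":[0,0,0],"rotation":[0,0,0],"gripper":85},{"slide":[0,0,0],"rotation":[0,0,0],"gripper":85}]'; python3 -m handwheel '[{"slide":[0,0,10],"rotation":[0,0,0],"gripper":85},{"slide":[0,0,20],"rotation":[0,0,0],"gripper":85},{"slide":[0,0,25],"rotation":[0,0,0],"gripper":85},{"slide":[0,0,25],"rotation":[0,0,0],"gripper":85},{"slide":[0,0,25],"rotation":[0,0,0],"gripper":85},{"slide":[0,0,20],"rotation":[0,0,0],"gripper":85}]'; python3 -m handwheel '[{"slide":[0,-25,5],"rotation":[0,0,-2],"gripper":85},{"slide":[0,-35,5],"rotation":[0,0,-4],"gripper":85},{"slide":[0,-35,5],"rotation":[0,0,-4],"gripper":85},{"slide":[0,-35,5],"rotation":[0,0,-4],"gripper":85},{"slide":[0,-35,5],"rotation":[0,0,-4],"gripper":85},{"slide":[0,-35,5],"rotation":[0,0,-4],"gripper":85},{"slide":[0,-35,5],"rotation":[0,0,-4],"gripper":85},{"slide":[0,-35,5],"rotation":[0,0,-4],"gripper":85},{"slide":[0,-35,5],"rotation":[0,0,-4],"gripper":85},{"slide":[0,-30,5],"rotation":[0,0,-4],"gripper":85}]'; python3 -m handwheel '[{"slide":[-15,-35,0],"rotation":[0,0,-4],"gripper":85},{"slide":[-25,-35,0],"rotation":[0,0,-5],"gripper":85},{"slide":[-25,-35,0],"rotation":[0,0,-5],"gripper":85},{"slide":[-25,-35,0],"rotation":[0,0,-5],"gripper":85},{"slide":[-25,-35,0],"rotation":[0,0,-5],"gripper":85},{"slide":[-25,-35,0],"rotation":[0,0,-5],"gripper":85},{"slide":[-25,-35,0],"rotation":[0,0,-5],"gripper":85},{"slide":[-15,-25,0],"rotation":[0,0,-4],"gripper":85},{"slide":[0,0,0],"rotation":[0,0,0],"gripper":85},{"slide":[0,0,0],"rotation":[0,0,0],"gripper":85}]'; python3 - <<'E'
from h import *
i=cams.get_image("scene");cv2.imwrite("pics/s19.png",i["frame"][:,:,::-1])
i=cams.get_image("top");cv2.imwrite("pics/t19.png",i["frame"][:,:,::-1])
cv2.imwrite("pics/t19c.png",cv2.resize(i["frame"][205:275,160:310,::-1],None,fx=5,fy=5,interpolation=cv2.INTER_CUBIC))
E
```

```text
time_s: 34.35
position: [0.4769, 0.0665, 0.0292]
orientation: [0.705, 0.048, -0.048, -0.705]
contact_force: [-0.2, -0.2, 0.2]
finger_gap: 0.0849
time_s: 34.95
position: [0.477, 0.0665, 0.1564]
orientation: [0.705, 0.049, -0.048, -0.705]
contact_force: [-0.2, 0.7, -0.7]
finger_gap: 0.0851
time_s: 35.95
position: [0.4765, -0.2702, 0.2053]
orientation: [0.682, -0.185, 0.185, -0.682]
contact_force: [0.4, -0.4, -0.4]
finger_gap: 0.0853
time_s: 36.95
position: [0.2965, -0.5385, 0.2046]
orientation: [-0.585, 0.397, -0.396, 0.586]
contact_force: [0.4, -0.5, 0.1]
finger_gap: 0.0847
```

View pics/s19.png

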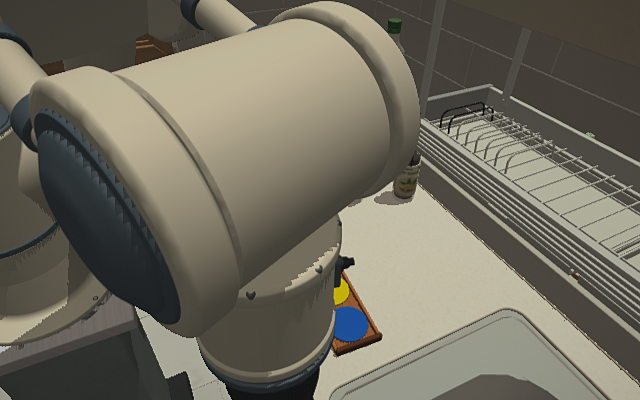

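View pics/t19.png

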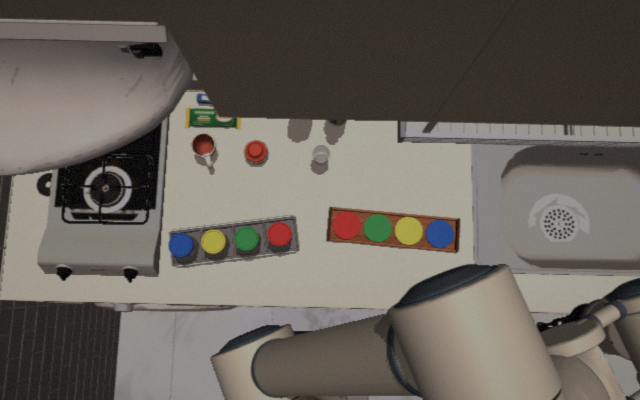

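View pics/t19c.png

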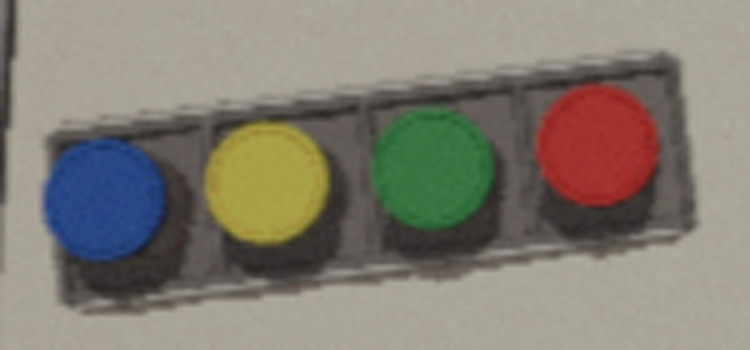

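Top view: blue, yellow, green and red lids stand left to right in the grey rack, and the mug, timer and glass are unmoved. Quick numeric check, then I'll hand in.

```bash
python3 - <<'E'
from h import *
c=cams.get_image("top")
for p,t in zip([(105,200),(267,183),(433,168),(597,145)],[(.4445,.3041),(.4554,.2249),(.4663,.1456),(.4772,.0664)]):
    print((px2w(c,[(p[0]+.5)/5-.5+160,(p[1]+.5)/5-.5+205],.079)[:2]-t).round(4))
a=cv2.imread("pics/top0.png").astype(int)[100:185,185:345];b=c["frame"][100:185,185:345,::-1].astype(int)
print(abs(a-b).max(),abs(a-b).mean())
E
python3 -c "
from cell import ctrl
print(ctrl.job_done())"
```

```text
[-0.0001 -0.0002]
[-0.001  0.001]
[-0.0028  0.0002]
[-0.0006  0.0003]
16 2.7028431372549018
the job is handed in; nothing more can be done
None
```

I moved all four tins from the wooden rack to the grey one and handed the job in at about 37 s of the 104 s allowed. From left to right the grey rack now holds blue, yellow, green, red, the reverse of the starting order of red, green, yellow, blue.

- **Placement:** in the last top picture the lid centres lie within 3 mm of the measured compartment centres. That fits each tin standing upright in its own compartment.
- **Forces:** each tin was lowered until it touched the floor of its compartment and then let go. The highest contact force in the readings was about 21 N, when setting down the red tin.
- **Bystanders:** the patch of the top view with the mug, glass and timer matches the first picture apart from image noise.
- **Not checked:** the arm blocked the scene camera at the end, so the final check rests on the top view alone. Blue, yellow and green were also seen upright in the scene view after they were released, but red was not.

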